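Lock the case clamp's drawbar with its linchpin

TASK

Take the red-handled linchpin out of the wooden rack and, with its brass ring pointing towards the free end of the case clamp's drawbar and still open, push it down through the hole near the bar's end until its shoulder sits on the bar. Then swing the ring over the bar's end and down until it stops, and let go. The bar is not always left in the same place, so feel or look for its hole; press gently and never force it, and leave the other things on the bench where they are.

Things in the scene. Friction and masses are not known exactly. Their poses are not given: they have to be found in the camera images.
- pin: Loose steel linchpin, about 80 g, standing in one of the rack's holes. Origin on its axis at the underside of its shoulder; z up, x the way its open ring points. Below: round shank 8 mm thick, 40 mm long, the last 5 mm tapering to a blunt 6 mm tip. Above: round shoulder 18 mm wide, z 0 to 4 mm; steel lug 12 (x) by 26 (y) mm, z 4 to 13 mm, and the grip.
- pin_grip (a point): Middle of the pin's flat red grip, on its axis 28 mm above the pin's origin. The grip is 22 (pin's x) by 12 (y) by 30 mm high (z 13 to 43 mm above the pin's origin): pinch it across the 12 mm, along the pin's y.
- ring (a joint): Angle (rad) of the pin's brass wire ring about an axis along the pin's y, 8 mm above the pin's origin. 0: ring level along the pin's +x; growing turns it down; 1.4: stop, cross wire beside the shank. Starts open, -0.35 to 0.05. A stiff hinge (0.03 N m): it stays where left.
- ring_bar (a point): Middle of the ring's cross wire, 40 mm from the hinge axis. The ring has two legs of 5 mm wire at y = -17 and +17 mm of the pin, joined at their end by this straight 5 mm cross wire, which reaches to y = -42 and +42 mm, so its ends are tabs beside the bar. Push both together (one finger each side of the bar, leaning away from the pin): one alone twists the pin.
- clamp: Fixed green watch-case clamp, bar pointing to the robot's right (within 0.35 rad). Origin on the table, z up, x towards its drawbar's free end. Base plate x -105 to 50 mm, 110 mm wide, 12 mm thick; bearing block x -10 to 50 mm, 70 mm wide, top at 100 mm; jaw plate x -103 to -87 mm, 90 mm wide, top at 100 mm; a rod joins the two.
- bar_out (a point): Point of the clamp on the bearing block's face where the steel drawbar comes out along +x, at the height of the bar's flat top (90 mm above the table). Bar 24 mm wide (y), 20 mm thick, underside 70 mm above the table, nothing under it. It slides stiffly: it stays put under less than 30 N along it.
- bar_near (a point): Point of the clamp (not of the bar), axes as the clamp, on the bar's centre line, level with its top, 12 mm out from the block. The bar's upright through hole, 10 mm wide, rim bevelled 1 mm, is 14 mm from its free end, in line in y but anywhere from 0 to 28 mm further out (+x) than this point: it differs each time and is not measured. Searching from the block outwards meets the hole before the bar's end.
- rack: Fixed dark wooden block 60 (x) by 160 (y) by 50 mm high, origin under its centre, with two upright through holes of 11 mm at x = 8, y = -45 and +45 mm. The linchpin stands in one, its shoulder on the top face; the screwdriver in the other.
- driver: Bystander: blue-handled screwdriver in the rack's other hole, 20 mm thick at most, its top 55 mm above the rack. Origin on its axis at the rack's top.
- watch: Bystander: watch movement in a black round holder, 60 mm wide, 24 mm high, on a green mat. Origin under it.
- tin: Bystander: round aluminium parts dish 90 mm wide, 18 mm high. Origin under it.
- oil: Bystander: amber jar 40 mm wide, 70 mm high. Origin under it.
- loupe: Bystander: black eye loupe 36 mm wide, 34 mm high. Origin under it.
- pot: Bystander: black jar with brass cap 36 mm wide, 45 mm high. Origin under it.
Not all that is in view belongs to the job. Of the things that look like the pin, the middle-sized one is meant.

How it is judged:
By the outcome, as a careful person would: the job done as asked, in the order asked, and still so for the second after the job is handed in, with the robot touching nothing.
It also fails if it takes over 72 s, if anything falls off the work surface, if the arm or the gripper's body presses on something with over 40 N, if the wrist force passes 120 N, or if a joint passes its speed limit or range.

ROBOT

A 6-joint arm with a two-finger parallel gripper is mounted at the origin on the work surface. World frame = base frame: x ahead of the robot, y to its left, z up, the work surface at z = 0. Lengths are in m, angles in rad, forces in N, time in s.
With the tool pointing down it reaches from about 0.225 to 0.875 m from the base axis. Payload 3.4 kg.
Tool frame: the origin (TCP) lies on the centre line of the jaws, within the pads' length; the fingertips stand 17 mm ahead of it and the grasp point (between the pads) lies 2 mm behind it; z points along the fingers, y is the line along which they close (so a half turn about z gives the same grasp; the last joint's range is limited). The gripper opens to 85 mm and grips with 20 to 120 N. Pads are 22 mm wide; open, the fingers measure 114 mm over their backs; the gripper's body (76 mm by 85 mm) begins 54 mm behind the grasp point. The pads swing forward as they close: fully open they stand 13 mm farther back than shut.
Start: joints at [1.088, 0.276, 1.505, -0, 1.361, -0.121], TCP at [0.204, 0.538, 0.248] pointing down, gripper open.
Joint ranges: [-2.89, 2.89], [-0.75, 2.08], [0.22, 2.7], [-1.18, 4.32], [0.11, 2.71], [-2.7, 2.7]. Speed limits (rad/s): [2.57, 2.57, 3.14, 3.14, 3.14, 3.14].

INTERFACE

Orientations are given as a unit quaternion [w, x, y, z].
In Python, from rig import manip gives the robot as it stands.
- The arm moves only by the tool move_arm, never from a script. Its argument "steps" is one flat list of numbers, 7 for each row, row after row: the turn, a rotation vector about the world's x, y, z normalised to -1 to 1, where 1 is 360 degrees, then the shift along the world's x, y, z normalised to -1 to 1, where 1 is 1 m, then the opening, from -1 (shut) to 1 (fully open). A call has exactly 10 rows; each row is the pose to reach, as a shift and turn from the pose commanded when the call began, turning the shorter way round; what a row does not reach only later rows make up. A row lasts 1/10 s, in which the tool goes at most 50 mm and 8.59 degrees, less where a joint would pass 70% of its speed; a pose out of reach is approached as far as the arm can. A call with a number of a shift or a turn outside -1 to 1 is refused whole. A call with a gripper value outside its range is refused whole. The fingers move at their own pace and stop on an object; "squeeze" is the grip in N (left out, the last holds). Time passes only in rows, so rows that repeat a pose let the fingers close, or fill a call up. It gives the time, the measured TCP pose, the force, the opening and the grip force at its end, in the units of the state.
- manip.get_state(): the state, without advancing time (a new reading comes with each control period).
- manip.get_image(name): name is "scene" or "top" or "wrist"; returns a dict with "pixels" (400x640x3 uint8, blue, green, red), "fx", "fy", "cx", "cy" (pixels), "D" ([k1, k2, p1, p2, k3] as OpenCV has them; the pictures are not rectified), "R" (3x3) and "t" (3): a world point X has camera coordinates R X + t. Camera axes: x right, y down, z forward; pixel columns grow to the right and rows downward; lengths in m; the calibration is good to about 2 mm. A picture is of the moment at which its call begins. There is no depth.
- manip.sign_off(): hands the job in; it is judged then, once.
The state is a dict: "clock": time; "qpos": joint angles; "qd": joint speeds; "effort": joint torques, N m; "position": TCP position; "ee_rot": TCP orientation; "contact_force": force on the tool from outside, world axes, zero at the start; "moment": the same for the moment, N m; "width": finger opening in m; "gripper_force": force on a finger pad.
Only numpy, scipy, OpenCV 4.12 (cv2) and the standard library are available. Lean on these libraries where they do the work, as an engineer would, in place of code of your own. Each camera call takes 0.05 s, during which the arm holds its last target. There are 200 camera calls.

## Working session

There is one attempt and no reset: what is moved stays moved. The work goes in short steps, Python scripts to look and compute and a tool call to move; the robot and the scene stay as the last step left them, time stands still between calls to the robot, and variables do not carry over. Pictures are saved under pics/ and viewed, at most 10 in all, crops included, and the job is handed in when it is done.

Besides the shell and the picture viewer there is one more tool, called as name(argument=value, ...) on one line, values as JSON. move_arm: Moves the arm, as the interface text tells. Scaled input: -1 to 1 covers 1 m each way for a shift and 360 degrees each way for a turn. Its arguments: {"type":"object","properties":{"steps":{"type":"array"},"squeeze":{"type":"number"}},"required":["steps"]}

```bash
ls; mkdir -p pics
cat > h.py <<'E'
import numpy as np, cv2, pickle
from rig import manip
def snap(n,fn):
    im=manip.get_image(n); pickle.dump(im,open(f'pics/{fn}.pkl','wb')); cv2.imwrite(f'pics/{fn}.png',im['pixels']); return im
def load(fn): return pickle.load(open(f'pics/{fn}.pkl','rb'))
def K(im): return np.array([[im['fx'],0,im['cx']],[0,im['fy'],im['cy']],[0,0,1.]])
def ray(im,uv):
    p=cv2.undistortPoints(np.array([[uv]],float),K(im),np.array(im['D'],float)).ravel()
    R=np.array(im['R']);t=np.array(im['t']).ravel()
    return -R.T@t, R.T@np.array([p[0],p[1],1])
def atz(im,uv,z):
    c,d=ray(im,uv); return c+d*(z-c[2])/d[2]
def proj(im,X):
    R=np.array(im['R']);t=np.array(im['t']).ravel()
    return cv2.projectPoints(np.array(X,float).reshape(-1,1,3),cv2.Rodrigues(R)[0],t,K(im),np.array(im['D'],float))[0].reshape(-1,2)
def tri(obs):
    A=np.zeros((3,3));b=np.zeros(3)
    for im,uv in obs:
        c,d=ray(im,uv); d/=np.linalg.norm(d); P=np.eye(3)-np.outer(d,d); A+=P;b+=P@c
    return np.linalg.solve(A,b)
E
python3 - <<'E'
from h import *
a=snap('top','top0');b=snap('scene','scene0')
for i in (a,b): print(-np.array(i['R']).T@np.array(i['t']).ravel(), i['fx'])
s=manip.get_state();print(s)
E
```

```text
pics
[ 0.40595716 -0.07412905  1.12441327] 457.4150765601885
[1.10827463 0.72597743 0.67747134] 465.9660131452773
{'clock': 0.1, 'qpos': array([ 1.08799255e+00,  2.76545797e-01,  1.50602178e+00,  2.91829536e-06,
        1.36071669e+00, -1.20973374e-01]), 'qd': array([-0.00070122, -0.00271532, -0.00452642, -0.00039619,  0.00111837,
       -0.00065568]), 'effort': array([ 1.58106071e-03, -4.17698872e+01, -2.46406281e+01, -1.26289865e-04,
        5.83215966e-03,  6.84340478e-07]), 'position': array([0.20331979, 0.53736776, 0.24751211]), 'ee_rot': array([-2.52840901e-04,  1.79930151e-01,  9.83679026e-01, -8.07132493e-04]), 'contact_force': array([-0.82343904, -0.35517387, -0.10079399]), 'moment': array([ 0.00622709,  0.0047899 , -0.00590286]), 'gripper_force': 0.0, 'width': 0.08543382271427642}
```

View pics/top0.png

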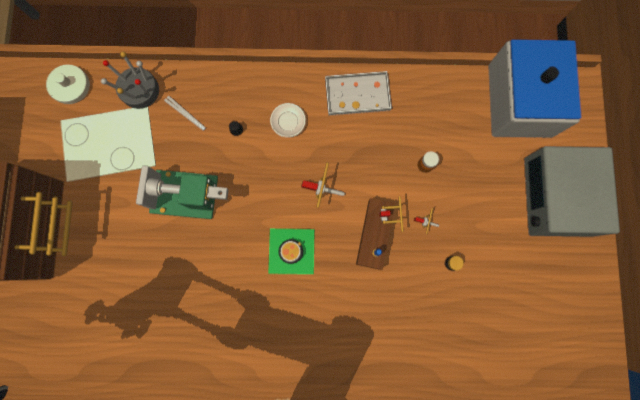

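View pics/scene0.png

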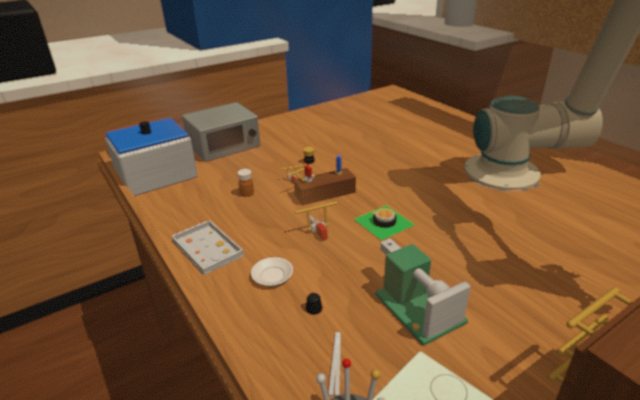

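Run:
```python
from h import *
a=load('top0')['pixels'];b=load('scene0')['pixels']
r=lambda im,x,y,w,h,s:cv2.resize(im[y:y+h,x:x+w],(w*s,h*s),interpolation=cv2.INTER_CUBIC)
A=r(a,340,180,100,100,4) 
B=r(a,130,160,100,70,4)
B=np.vstack([B,np.zeros((120,400,3),np.uint8)])
cv2.imwrite('pics/c1.png',np.hstack([A,B]))
```

```text
(no output)
```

View pics/c1.png

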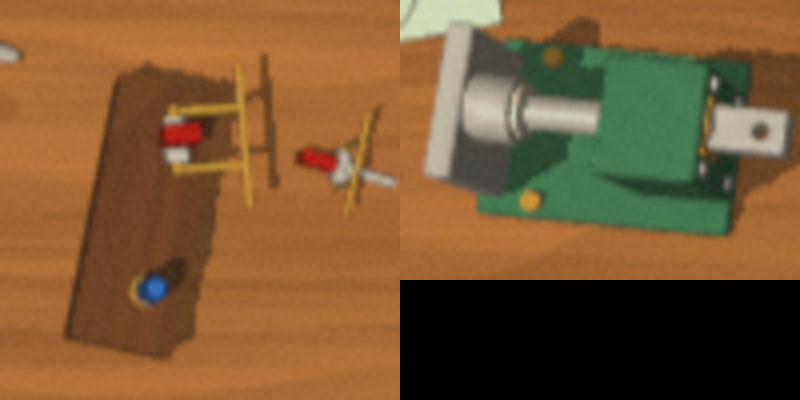

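Run:
```python
from h import *
a=load('top0')
f=lambda x,y,ox,oy:((x+.5)/4-.5+ox,(y+.5)/4-.5+oy)
L=lambda x,y:f(x,y,340,180); C=lambda x,y:f(x-400,y,130,160)
for n,p,z in [('hole',C(760,131),.09),('barend',C(790,134),.09),('barout',C(707,127),.09),
 ('griptop',L(182,133),.09),('lug',L(177,135),.063),('wA',L(238,68),.06),('wB',L(250,205),.06),('lA0',L(172,108),.058),('lA1',L(243,107),.058),('lB0',L(175,170),.058),('lB1',L(246,165),.058),('drv',L(155,288),.105)]:
    print(n,atz(a,p,z).round(4))
```

```text
hole [0.5824 0.163  0.09  ]
barend [0.5809 0.1458 0.09  ]
barout [0.5843 0.1933 0.09  ]
griptop [ 0.5405 -0.216   0.09  ]
lug [ 0.5428 -0.2168  0.063 ]
wA [ 0.5836 -0.2536  0.06  ]
wB [ 0.5027 -0.2595  0.06  ]
lA0 [ 0.5594 -0.2146  0.058 ]
lA1 [ 0.5606 -0.2565  0.058 ]
lB0 [ 0.5228 -0.2161  0.058 ]
lB1 [ 0.5263 -0.2578  0.058 ]
drv [ 0.4518 -0.1983  0.105 ]
```

The candidates are the lying large pin at (320,188), the standing rack pin at (385,213) and the lying small one at (427,221). The rack one is middle-sized and stands in the rack, and the crop confirms a red grip with its ring open towards -y. The bar hole is at (220,193), about (0.582, 0.163). Next I look from near over the hole.

move_arm(steps=[0, 0, -0.2028, 0.38, -0.374, 0, 1, 0, 0, -0.2028, 0.38, -0.374, 0, 1, 0, 0, -0.2028, 0.38, -0.374, 0, 1, 0, 0, -0.2028, 0.38, -0.374, 0, 1, 0, 0, -0.2028, 0.38, -0.374, 0, 1, 0, 0, -0.2028, 0.38, -0.374, 0, 1, 0, 0, -0.2028, 0.38, -0.374, 0, 1, 0, 0, -0.2028, 0.38, -0.374, 0, 1, 0, 0, -0.2028, 0.38, -0.374, 0, 1, 0, 0, -0.2028, 0.38, -0.374, 0, 1])

```text
clock: 1.1
position: [0.5609, 0.1853, 0.248]
ee_rot: [-0.0, 0.73, 0.683, -0.0]
contact_force: [0.3, 0.5, 0.2]
width: 0.0853
gripper_force: 0.0
```

Run:
```python
from h import *
w=snap('wrist','w1'); print(-np.array(w['R']).T@np.array(w['t']).ravel(), np.array(w['R']).round(2))
print(proj(w,[[.5824,.163,.09],[.54,-.216,.09]]))
print(manip.get_state()['position'])
```

```text
[0.56607264 0.26743457 0.37344857] [[ 1.   -0.07 -0.  ]
 [-0.06 -0.95  0.32]
 [-0.02 -0.32 -0.95]]
[[346.44217438 205.80023421]
 [324.44843678 495.4615367 ]]
[0.56754892 0.17904555 0.24745906]
```

View pics/w1.png

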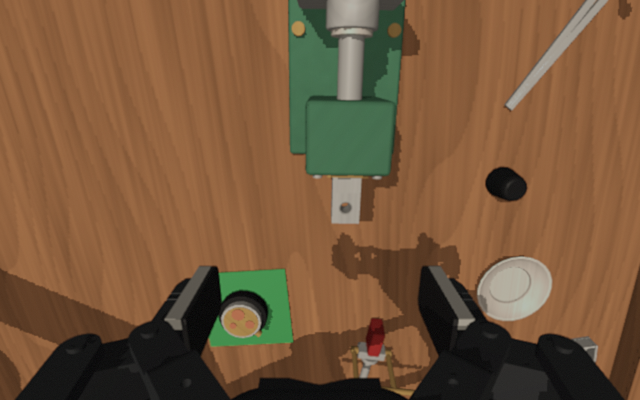

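move_arm(steps=[0, 0, 0.0203, -0.027, -0.395, -0.03, 0.3, 0, 0, 0.0203, -0.027, -0.395, -0.03, 0.3, 0, 0, 0.0203, -0.027, -0.395, -0.03, 0.3, 0, 0, 0.0203, -0.027, -0.395, -0.03, 0.3, 0, 0, 0.0203, -0.027, -0.395, -0.03, 0.3, 0, 0, 0.0203, -0.027, -0.395, -0.03, 0.3, 0, 0, 0.0203, -0.027, -0.395, -0.03, 0.3, 0, 0, 0.0203, -0.027, -0.395, -0.03, 0.3, 0, 0, 0.0203, -0.027, -0.395, -0.03, 0.3, 0, 0, 0.0203, -0.027, -0.395, -0.03, 0.3])

```text
clock: 2.15
position: [0.5323, -0.2085, 0.2176]
ee_rot: [-0.001, 0.686, 0.728, 0.0]
contact_force: [-0.1, 0.3, 0.3]
width: 0.0554
gripper_force: 0.0
```

Run:
```python
from h import *
w=load('w1'); print(atz(w,(346,207.5),.09), atz(w,(345.5,223),.09),atz(w,(346.5,178),.09))
w=snap('wrist','w2'); s=manip.get_state(); print(s['position'],s['ee_rot'],s['width'])
p=proj(w,[.5405,-.216,.093])[0];print(p)
x,y=p.astype(int); x0=max(0,x-100);y0=max(0,y-80)
print(x0,y0);cv2.imwrite('pics/w2c.png',cv2.resize(w['pixels'][y0:y0+150,x0:x0+200],(800,600),interpolation=cv2.INTER_CUBIC))
```

```text
[0.58195251 0.16145858 0.09      ] [0.58090593 0.14695402 0.09      ] [0.58348426 0.18790163 0.09      ]
[ 0.53255014 -0.20729581  0.21784629] [-8.49786192e-04  6.84997219e-01  7.28545142e-01  2.54162722e-04] 0.055250662148067765
[330.14246317 205.28194075]
230 125
```

View pics/w2c.png

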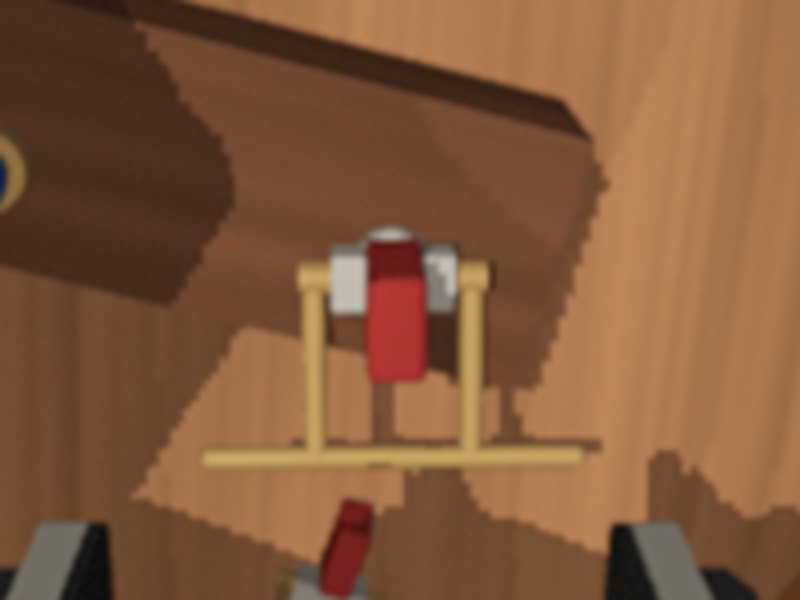

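Run:
```python
from h import *
w=load('w2');t=load('top0')
f=lambda x,y:((x+.5)/4-.5+230,(y+.5)/4-.5+125)
g=atz(w,f(397,330),.093);print('grip',g)
for z in (.055,.06,.065,.07):
    A=atz(w,f(203,459),z);B=atz(w,f(584,455),z);d=B-A;print(z,np.linalg.norm(d),np.degrees(np.arctan2(d[1],d[0])),(A+B)/2,(A+B)[:2]/2-g[:2])
l=atz(w,f(313,277),.058);r=atz(w,f(474,276),.058);print('hinge',(l+r)/2,np.degrees(np.arctan2(*(r-l)[1::-1])),np.linalg.norm(r-l))
R=cv2.Rodrigues
from scipy.spatial.transform import Rotation as Ro
q=manip.get_state()['ee_rot'];M=Ro.from_quat([q[1],q[2],q[3],q[0]]).as_matrix();print(M.round(3))
```

```text
grip [ 0.53963755 -0.21755229  0.093     ]
0.055 0.08661123504000019 4.1297844711450695 [ 0.54282971 -0.2621058   0.055     ] [ 0.00319215 -0.04455351]
0.06 0.08510864229788492 4.129784471145065 [ 0.5425581  -0.25975279  0.06      ] [ 0.00292055 -0.04220049]
0.065 0.08360604955576953 4.129784471145028 [ 0.5422865  -0.25739977  0.065     ] [ 0.00264894 -0.03984748]
0.07 0.08210345681365426 4.129784471145061 [ 0.54201489 -0.25504676  0.07      ] [ 0.00237734 -0.03749447]
hinge [ 0.53978576 -0.21811826  0.058     ] 3.838117653872383 0.0346223860227908
[[-0.062  0.998 -0.001]
 [ 0.998  0.062  0.002]
 [ 0.002 -0.001 -1.   ]]
```

move_arm(steps=[0, 0, 0.0015, 0.007, -0.0105, -0.06, 0.3, 0, 0, 0.0015, 0.007, -0.0105, -0.06, 0.3, 0, 0, 0.0015, 0.007, -0.0105, -0.06, 0.3, 0, 0, 0.0015, 0.007, -0.0105, -0.06, 0.3, 0, 0, 0.0015, 0.007, -0.0105, -0.06, 0.3, 0, 0, 0.0015, 0.007, -0.0105, -0.06, 0.3, 0, 0, 0.0015, 0.007, -0.0105, -0.06, 0.3, 0, 0, 0.0015, 0.007, -0.0105, -0.06, 0.3, 0, 0, 0.0015, 0.007, -0.0105, -0.06, 0.3, 0, 0, 0.0015, 0.007, -0.0105, -0.06, 0.3])

```text
clock: 3.2
position: [0.5399, -0.2185, 0.1584]
ee_rot: [0.0, 0.681, 0.732, 0.0]
contact_force: [1.1, 0.5, -0.4]
width: 0.0555
gripper_force: 0.0
```

move_arm(steps=[0, 0, 0, 0, 0.0006, -0.025, 0.3, 0, 0, 0, 0, 0.0006, -0.05, 0.3, 0, 0, 0, 0, 0.0006, -0.072, 0.3, 0, 0, 0, 0, 0.0006, -0.072, 0.3, 0, 0, 0, 0, 0.0006, -0.072, -1, 0, 0, 0, 0, 0.0006, -0.072, -1, 0, 0, 0, 0, 0.0006, -0.072, -1, 0, 0, 0, 0, 0.0006, -0.072, -1, 0, 0, 0, 0, 0.0006, -0.072, -1, 0, 0, 0, 0, 0.0006, -0.072, -1], squeeze=50)

```text
clock: 4.2
position: [0.5408, -0.2183, 0.0878]
ee_rot: [0.001, 0.681, 0.732, 0.0]
contact_force: [-0.4, 1.1, 6.5]
width: 0.011
gripper_force: 51.2
```

move_arm(steps=[0, 0, 0, 0, 0, 0.012, -1, 0, 0, 0, 0, 0, 0.024, -1, 0, 0, 0, 0, 0, 0.036, -1, 0, 0, 0, 0, 0, 0.05, -1, 0, 0, 0, 0, 0, 0.08, -1, 0, 0, 0, 0, 0, 0.11, -1, 0, 0, 0, 0, 0, 0.12, -1, 0, 0, 0, 0, 0, 0.12, -1, 0, 0, 0, 0, 0, 0.12, -1, 0, 0, 0, 0, 0, 0.12, -1])

```text
clock: 5.2
position: [0.5389, -0.2173, 0.2046]
ee_rot: [-0.002, 0.681, 0.732, -0.0]
contact_force: [-0.2, 0.0, -0.6]
width: 0.0109
gripper_force: 50.3
```

Run:
```python
from h import *
w=snap('wrist','w3');b=snap('scene','s3');t=snap('top','t3'); s=manip.get_state(); print(s['position'],s['ee_rot'],s['width'],s['gripper_force'])
P=s['position'].copy();
x,y=proj(b,P)[0].astype(int);print(x,y,proj(t,P))
c=cv2.resize(b['pixels'][y-40:y+60,x-50:x+50],(500,500),interpolation=cv2.INTER_CUBIC)
print(x-50,y-40)
W=w['pixels'][200:400,260:380]
cv2.imwrite('pics/s3c.png',np.hstack([c,cv2.resize(W,(300,500),interpolation=cv2.INTER_CUBIC)]))
```

```text
[ 0.53929655 -0.21754543  0.20496665] [-1.23458377e-03  6.81298243e-01  7.32004838e-01 -3.12072124e-04] 0.010832728276571519 50.343255400657654
306 126 [[393.5664978  206.28787485]]
256 86
```

View pics/s3c.png

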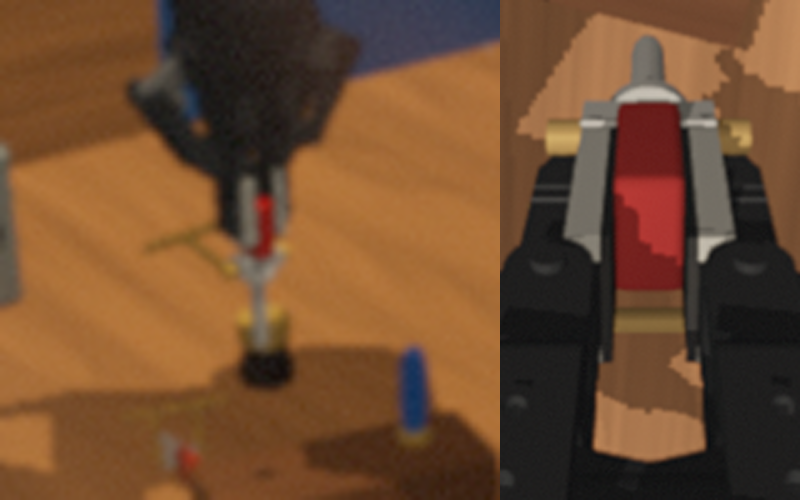

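Run:
```python
from h import *
w=load('w3');b=load('s3')
P=np.array([.5391,-.2174,.2050])
for dz in(-.0375,-.0775,): print(proj(w,P+[0,0,dz]), proj(b,P+[0,0,dz]))
print(atz(w,(319.2,216.5),P[2]-.0765)-P)
print(tri([(w,(319.2,217)),(b,(256+260/5,86+348/5))])-P)
```

```text
[[320.71162513 248.20467229]] [[306.78015653 139.52579772]]
[[320.66395194 219.14232966]] [[307.40903713 153.43909399]]
[-0.00106799  0.00210347 -0.0765    ]
[-0.00133934 -0.00091775 -0.08443132]
```

move_arm(steps=[0, 0, -0.0215, 0.005, -0.0, 0, -1, 0, 0, -0.0215, 0.01, 0.04, 0, -1, 0, 0, -0.0215, 0.015, 0.08, 0, -1, 0, 0, -0.0215, 0.02, 0.13, 0, -1, 0, 0, -0.0215, 0.025, 0.18, 0, -1, 0, 0, -0.0215, 0.03, 0.23, 0, -1, 0, 0, -0.0215, 0.035, 0.28, 0, -1, 0, 0, -0.0215, 0.04, 0.33, 0, -1, 0, 0, -0.0215, 0.044, 0.36, 0, -1, 0, 0, -0.0215, 0.044, 0.378, 0, -1])

```text
clock: 6.35
position: [0.5838, 0.163, 0.2055]
ee_rot: [-0.0, 0.728, 0.685, -0.0]
contact_force: [-0.6, -1.0, -1.1]
width: 0.0106
gripper_force: 50.3
```

move_arm(steps=[0, 0, 0, 0, 0, -0.01, -1, 0, 0, 0, 0, 0, -0.02, -1, 0, 0, 0, 0, 0, -0.02, -1, 0, 0, 0, 0, 0, -0.02, -1, 0, 0, 0, 0, 0, -0.02, -1, 0, 0, 0, 0, 0, -0.02, -1, 0, 0, 0, 0, 0, -0.02, -1, 0, 0, 0, 0, 0, -0.02, -1, 0, 0, 0, 0, 0, -0.02, -1, 0, 0, 0, 0, 0, -0.02, -1])

```text
clock: 7.35
position: [0.5839, 0.1602, 0.1864]
ee_rot: [0.0, 0.729, 0.684, 0.0]
contact_force: [0.2, -0.5, -0.2]
width: 0.011
gripper_force: 50.3
```

Run:
```python
from h import *
w=snap('wrist','w4');s=manip.get_state(); print(s['position'],s['ee_rot'],s['contact_force'])
b=snap('scene','s4');t=snap('top','t4')
P=s['position']; 
print(proj(w,P-[0,0,.0775]),proj(w,[.582,.1615,.09]),proj(b,P-[0,0,.0775]),proj(b,[.582,.1615,.09]))
x,y=proj(b,[.582,.1615,.09])[0].astype(int);print(x-40,y-60)
c=cv2.resize(b['pixels'][y-60:y+40,x-40:x+40],(400,500),interpolation=cv2.INTER_CUBIC)
W=cv2.resize(w['pixels'][170:270,280:360],(400,500),interpolation=cv2.INTER_CUBIC)
cv2.imwrite('pics/s4c.png',np.hstack([c,W]))
```

```text
[0.58391244 0.16024994 0.186377  ] [7.14948108e-05 7.29105835e-01 6.84400958e-01 7.40154789e-05] [-0.86526656 -0.35256975 -0.96725616]
[[319.91088655 218.33939501]] [[316.9358015  206.32138371]] [[388.3148388  234.88940417]] [[388.95401572 242.26109024]]
348 182
```

View pics/s4c.png

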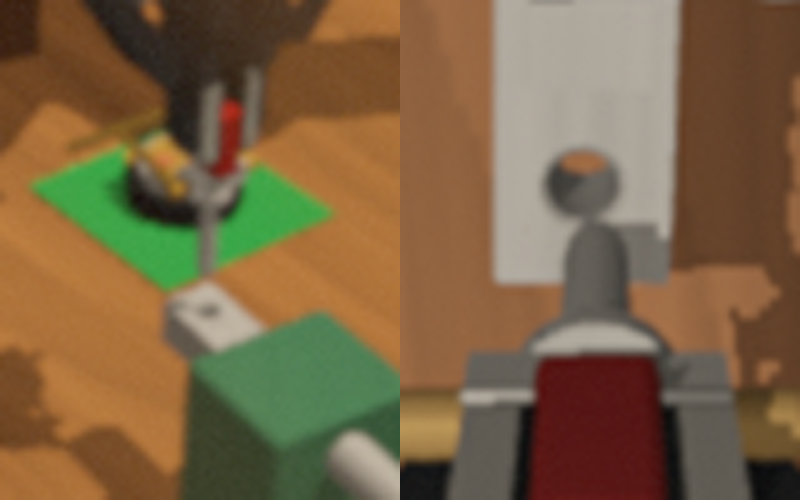

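move_arm(steps=[0, 0, 0, -0.0018, 0.0015, 0, -1, 0, 0, 0, -0.0018, 0.0015, -0.005, -1, 0, 0, 0, -0.0018, 0.0015, -0.01, -1, 0, 0, 0, -0.0018, 0.0015, -0.014, -1, 0, 0, 0, -0.0018, 0.0015, -0.017, -1, 0, 0, 0, -0.0018, 0.0015, -0.02, -1, 0, 0, 0, -0.0018, 0.0015, -0.022, -1, 0, 0, 0, -0.0018, 0.0015, -0.024, -1, 0, 0, 0, -0.0018, 0.0015, -0.024, -1, 0, 0, 0, -0.0018, 0.0015, -0.024, -1])

```text
clock: 8.5
position: [0.5822, 0.1617, 0.1624]
ee_rot: [0.0, 0.729, 0.684, 0.0]
contact_force: [0.1, -0.6, -1.3]
width: 0.0107
gripper_force: 50.3
```

move_arm(steps=[0, 0, 0, 0, 0, -0.004, -1, 0, 0, 0, 0, 0, -0.008, -1, 0, 0, 0, 0, 0, -0.012, -1, 0, 0, 0, 0, 0, -0.016, -1, 0, 0, 0, 0, 0, -0.02, -1, 0, 0, 0, 0, 0, -0.024, -1, 0, 0, 0, 0, 0, -0.028, -1, 0, 0, 0, 0, 0, -0.03, -1, 0, 0, 0, 0, 0, -0.03, -1, 0, 0, 0, 0, 0, -0.03, -1])

```text
clock: 9.5
position: [0.5822, 0.1617, 0.1324]
ee_rot: [0.0, 0.729, 0.684, 0.0]
contact_force: [-0.4, -1.0, -1.0]
width: 0.0111
gripper_force: 50.3
```

move_arm(steps=[0, 0, 0, 0, 0, -0.001, -1, 0, 0, 0, 0, 0, -0.002, -1, 0, 0, 0, 0, 0, -0.003, -1, 0, 0, 0, 0, 0, -0.004, -1, 0, 0, 0, 0, 0, -0.0045, -1, 0, 0, 0, 0, 0, -0.005, -1, 0, 0, 0, 0, 0, -0.0055, -1, 0, 0, 0, 0, 0, -0.006, -1, 0, 0, 0, 0, 0, -0.006, -1, 0, 0, 0, 0, 0, -0.006, -1])

```text
clock: 10.5
position: [0.5821, 0.1617, 0.1278]
ee_rot: [0.0, 0.729, 0.684, 0.0]
contact_force: [-3.1, -2.3, 6.9]
width: 0.0112
gripper_force: 51.5
```

move_arm(steps=[0, 0, 0, 0, 0, 0.001, 0.3, 0, 0, 0, 0, 0, 0.001, 0.3, 0, 0, 0, 0, 0, 0.001, 0.3, 0, 0, 0, 0, 0, 0.001, 0.3, 0, 0, 0, 0, 0, 0.001, 0.3, 0, 0, 0, 0, 0, 0.02, 0.3, 0, 0, 0, 0, 0, 0.05, 0.3, 0, 0, 0, 0, 0, 0.08, 0.3, 0, 0, 0, 0, 0, 0.1, 0.3, 0, 0, 0, 0, 0, 0.1, 0.3])

```text
clock: 11.5
position: [0.584, 0.162, 0.2296]
ee_rot: [0.002, 0.729, 0.684, 0.003]
contact_force: [0.2, 0.2, -0.4]
width: 0.0556
gripper_force: 0.0
```

Run:
```python
from h import *
w=snap('wrist','w5');s=manip.get_state(); print(s['position'],s['width'])
b=snap('scene','s5')
x,y=proj(b,[.582,.1615,.1])[0].astype(int);print(x-40,y-50, proj(b,[.582,.1615,.09]))
c=cv2.resize(b['pixels'][y-50:y+50,x-40:x+40],(400,500),interpolation=cv2.INTER_CUBIC)
x,y=proj(w,[.582,.1415,.1])[0].astype(int);print(x-60,y-75)
W=cv2.resize(w['pixels'][y-75:y+75,x-60:x+60],(400,500),interpolation=cv2.INTER_CUBIC)
cv2.imwrite('pics/s5c.png',np.hstack([c,W]))
```

```text
[0.5828231  0.16181469 0.22752036] 0.05551702519446819
349 188 [[388.95401572 242.26109024]]
257 142
```

View pics/s5c.png

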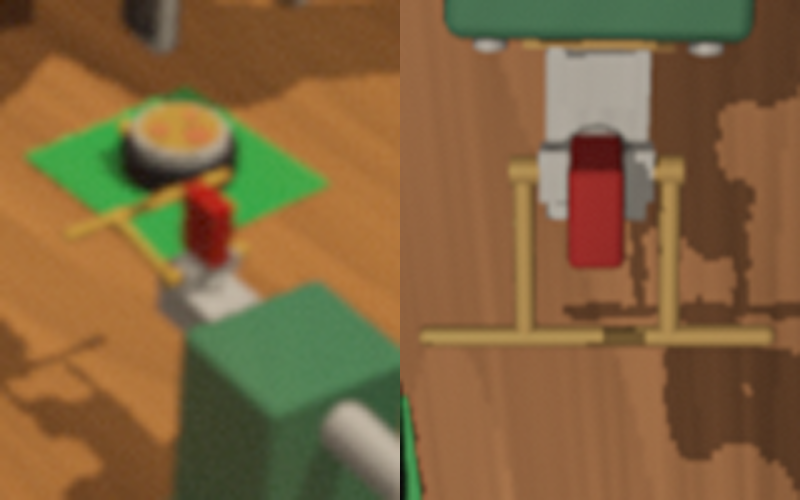

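Seated: the shoulder is on the bar, with the ring open over the free end (cross wire from (420,337) to (772,337) in the crop). Next I lean the tool and move to above the wire.

move_arm(steps=[0, 0, 0, -0.003, -0.04, 0, 0.2, 0.0247, -0.0015, 0, -0.0045, -0.06, 0, 0.2, 0.05, -0.003, 0, -0.0045, -0.06, -0.02, 0.2, 0.075, -0.0045, 0, -0.0045, -0.06, -0.05, 0.2, 0.0975, -0.006, 0, -0.0045, -0.06, -0.077, 0.2, 0.1247, -0.0079, 0, -0.0045, -0.06, -0.077, 0.2, 0.1247, -0.0079, 0, -0.0045, -0.06, -0.077, 0.2, 0.1247, -0.0079, 0, -0.0045, -0.06, -0.077, 0.2, 0.1247, -0.0079, 0, -0.0045, -0.06, -0.077, 0.2, 0.1247, -0.0079, 0, -0.0045, -0.06, -0.077, 0.2])

```text
clock: 12.6
position: [0.5779, 0.1028, 0.1505]
ee_rot: [-0.261, 0.673, 0.634, 0.279]
contact_force: [0.1, -0.3, 0.4]
width: 0.0513
gripper_force: 0.0
```

Run:
```python
from h import *
from scipy.spatial.transform import Rotation as Ro
w=load('w5');b=load('s5')
f=lambda x,y:(257+(x-400)*.3,142+y*.3); g=lambda x,y:(349+x/5,188+y/5)
for z in(.1,.105,.11,.115):
    A=atz(w,f(420,337),z);B=atz(w,f(772,337),z);print(z,np.linalg.norm(A-B),(A+B)/2,np.degrees(np.arctan2(*(B-A)[1::-1])))
print(tri([(w,f(420,337)),(b,g(68,233))]),tri([(w,f(772,337)),(b,g(228,178))]))
w=snap('wrist','w6');b=snap('scene','s6');s=manip.get_state();q=s['ee_rot'];print(s['position'],s['qpos'].round(3),s['width'],s['contact_force'])
M=Ro.from_quat([q[1],q[2],q[3],q[0]]).as_matrix();print(M.round(3))
P=s['position'];x,y=proj(b,P)[0].astype(int)
print('tip proj',[(proj(w,P+M@[0,sy*.032,.012])[0],) for sy in(-1,1)],x-50,y-60,proj(b,P+M@[0,0,.012]))
c=cv2.resize(b['pixels'][y-60:y+65,x-50:x+50],(400,500),interpolation=cv2.INTER_CUBIC)
cv2.imwrite('pics/s6c.png',np.hstack([c,cv2.resize(w['pixels'][100:400,200:440],(400,500),interpolation=cv2.INTER_CUBIC)]))
```

```text
0.1 0.08542622558290196 [0.5790361  0.11977163 0.1       ] -3.7911262542322164
0.105 0.08375290384503184 [0.5792113  0.12220495 0.105     ] -3.7911262542322133
0.11 0.08207958210716182 [0.57938649 0.12463827 0.11      ] -3.7911262542322146
0.115 0.08040626036929192 [0.57956168 0.12707159 0.115     ] -3.7911262542322106
[0.53674995 0.06121729 0.01919397] [0.60355779 0.17171569 0.16719941]
[0.57777871 0.10288448 0.15059151] [-0.367  0.459  1.768  0.773  1.303 -0.673] 0.05131862481905803 [-0.30717809 -0.69848444  0.20332576]
[[ 0.041  0.998  0.045]
 [ 0.707 -0.061  0.704]
 [ 0.706  0.003 -0.708]]
tip proj [(array([249.05246362, 272.63514142]),), (array([390.87123987, 272.62369308]),)] 323 144 [[375.7236556  209.60533352]]
```

View pics/s6c.png

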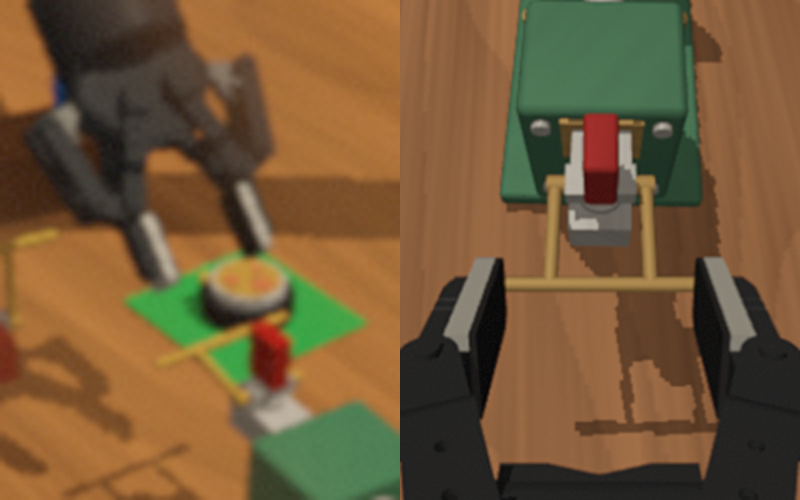

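Run:
```python
from h import *
from scipy.spatial.transform import Rotation as Ro
w=load('w6');s=manip.get_state();q=s['ee_rot']
M=Ro.from_quat([q[1],q[2],q[3],q[0]]).as_matrix();P=s['position']
for d in(.004,.008,.012,.016): print(d,[proj(w,P+M@[a,-.0257,d])[0].round(1) for a in(.0,.011)],[proj(w,P+M@[a,-.035,d])[0].round(1) for a in(0,.011)])
print(proj(w,[[.5792,.1217,.104]]),'seen',200+200*.6,100+284*.6)
for ph in np.arange(-.3,.3,.05):
  print(ph.round(2),proj(w,[.582-.063*.04*np.cos(ph),.1615-.998*.04*np.cos(ph),.098-.04*np.sin(ph)]))
```

```text
0.004 [array([260.1, 282.4]), array([258.7, 259.6])] [array([238.5, 282.4]), array([236.5, 259.6])]
0.008 [array([261.6, 277.4]), array([260.2, 255.1])] [array([240.5, 277.4]), array([238.6, 255.1])]
0.012 [array([263. , 272.7]), array([261.7, 250.8])] [array([242.4, 272.6]), array([240.6, 250.8])]
0.016 [array([264.3, 268.1]), array([263. , 246.7])] [array([244.2, 268.1]), array([242.5, 246.6])]
[[320.11481383 271.16748065]] seen 320.0 270.4
-0.3 [[320.6870313  265.46996265]]
-0.25 [[320.66630316 267.35916485]]
-0.2 [[320.64571416 269.05939353]]
-0.15 [[320.62533193 270.56936193]]
-0.1 [[320.60522011 271.88870559]]
-0.05 [[320.58543827 273.01792106]]
-0.0 [[320.56604168 273.95830074]]
0.05 [[320.54708134 274.7118652 ]]
0.1 [[320.52860392 275.2812942 ]]
0.15 [[320.51065183 275.66985769]]
0.2 [[320.49326327 275.88134768]]
0.25 [[320.47647238 275.92001186]]
```

move_arm(steps=[0, 0, 0, 0.001, 0.0045, -0.016, 0.2, 0, 0, 0, 0.001, 0.0087, -0.0326, 0.2, 0, 0, 0, 0.0012, 0.0115, -0.0392, 0.2, 0, 0, 0, 0.0012, 0.0115, -0.0442, 0.2, 0, 0, 0, 0.0012, 0.0115, -0.0492, 0.2, 0, 0, 0, 0.0013, 0.0123, -0.053, 0.2, 0, 0, 0, 0.0013, 0.0131, -0.057, 0.2, 0, 0, 0, 0.0014, 0.0146, -0.061, 0.2, 0, 0, 0, 0.0015, 0.0162, -0.0644, 0.2, 0, 0, 0, 0.0015, 0.0162, -0.0644, 0.2])

```text
clock: 13.7
position: [0.5788, 0.1182, 0.0845]
ee_rot: [-0.262, 0.674, 0.632, 0.279]
contact_force: [0.3, -0.4, 0.9]
width: 0.0513
gripper_force: 0.1
```

Run:
```python
from h import *
w=snap('wrist','w7');b=snap('scene','s7');s=manip.get_state();print(s['position'],s['contact_force'])
for ph in np.arange(-.2,1.0,.1):
  o=np.array([-.063*.04*np.cos(ph),-.998*.04*np.cos(ph),-.04*np.sin(ph)]);print(ph.round(2),proj(w,np.array([.582,.1615,.098])+o).round(1))
# brass-like pixels between the fingers
h=cv2.cvtColor(w['pixels'],cv2.COLOR_BGR2HSV)
col=w['pixels'][150:330,[305,320,335]]
for v in range(180,300,4): print(v,w['pixels'][v,300].tolist(),w['pixels'][v,320].tolist(),w['pixels'][v,340].tolist())
```

```text
[0.5790253  0.11796603 0.0848335 ] [-0.47376477 -0.22156623 -0.89601926]
-0.2 [[321.5 264. ]]
-0.1 [[321.5 268.4]]
0.0 [[321.5 271.6]]
0.1 [[321.4 273.6]]
0.2 [[321.4 274.6]]
0.3 [[321.3 274.5]]
0.4 [[321.3 273.5]]
0.5 [[321.2 271.6]]
0.6 [[321.2 269. ]]
0.7 [[321.2 265.6]]
0.8 [[321.1 261.6]]
0.9 [[321.1 257.1]]
180 [167, 179, 186] [15, 19, 74] [99, 107, 113]
184 [168, 179, 186] [14, 17, 73] [100, 107, 112]
188 [99, 109, 114] [16, 18, 74] [79, 86, 90]
192 [75, 81, 84] [17, 18, 74] [76, 82, 86]
196 [80, 86, 90] [66, 72, 86] [80, 87, 91]
200 [100, 108, 113] [99, 108, 113] [98, 106, 111]
204 [99, 106, 111] [75, 82, 86] [97, 105, 110]
208 [98, 105, 110] [98, 105, 110] [97, 105, 111]
212 [147, 158, 164] [97, 105, 110] [98, 106, 111]
216 [173, 184, 190] [95, 103, 108] [97, 106, 111]
220 [92, 100, 105] [80, 86, 91] [84, 90, 95]
224 [74, 81, 84] [72, 78, 81] [75, 81, 85]
228 [76, 83, 86] [75, 81, 85] [71, 78, 81]
232 [74, 79, 83] [75, 81, 85] [74, 80, 84]
236 [44, 67, 100] [48, 68, 97] [54, 73, 102]
240 [43, 68, 103] [39, 64, 98] [44, 71, 107]
244 [70, 108, 157] [42, 66, 100] [45, 72, 108]
248 [69, 107, 155] [42, 66, 101] [44, 71, 108]
252 [69, 106, 156] [42, 66, 100] [45, 72, 109]
256 [69, 106, 155] [41, 66, 99] [46, 72, 109]
260 [67, 105, 153] [44, 72, 105] [46, 73, 108]
264 [85, 145, 180] [84, 143, 179] [83, 141, 177]
268 [74, 129, 164] [75, 130, 164] [74, 128, 163]
272 [58, 94, 136] [60, 96, 138] [40, 68, 94]
276 [68, 106, 156] [70, 108, 156] [42, 67, 101]
280 [69, 106, 156] [71, 108, 157] [42, 66, 100]
284 [69, 106, 156] [71, 108, 157] [42, 67, 100]
288 [70, 107, 156] [70, 107, 157] [41, 66, 101]
292 [69, 107, 156] [71, 109, 158] [43, 68, 102]
296 [69, 107, 156] [71, 109, 158] [43, 68, 103]
```

```bash
cat >> h.py <<'E'
def ringscore(b,pr=True):
    h=cv2.cvtColor(b['pixels'],cv2.COLOR_BGR2HSV).astype(int)
    for ph in np.arange(-.3,1.5,.1):
        o=[np.array([.582,.1615,.098])+np.array([-.063*.04*np.cos(ph),-.998*.04*np.cos(ph),-.04*np.sin(ph)])+y*np.array([.998,-.063,0]) for y in np.linspace(-.042,.042,29)]
        uv=proj(b,o)+[1,1.9]; px=h[uv[:,1].round().astype(int),uv[:,0].round().astype(int)]
        m=(px[:,0]>18)&(px[:,0]<32)&(px[:,1]>110)&(px[:,2]>100)
        print(ph.round(1),''.join('#' if a else '.' for a in m),uv[0].round())
E
python3 - <<'E'
from h import *
ringscore(load('s5'));ringscore(load('s7'))
b=load('s7');cv2.imwrite('pics/s7c.png',cv2.resize(b['pixels'][180:280,320:440],(720,600),interpolation=cv2.INTER_CUBIC))
E
```

```text
-0.3 ..####.....#####..#.#####.##. [395. 221.]
-0.2 .##.......##################. [395. 222.]
-0.1 .#.........#......###........ [395. 224.]
0.0 .#...............##.......... [395. 225.]
0.1 #................#........... [394. 227.]
0.2 #...............#............ [395. 228.]
0.3 #..............##............ [395. 230.]
0.4 #.............##............. [395. 232.]
0.5 ..............#.............. [395. 234.]
0.6 ............##............... [396. 235.]
0.7 ............##............... [397. 237.]
0.8 ............................. [397. 239.]
0.9 ............................. [398. 240.]
1.0 ............................. [399. 242.]
1.1 ............................. [400. 244.]
1.2 ............................. [401. 245.]
1.3 #............................ [402. 247.]
1.4 ............................. [403. 248.]
-0.3 ............................. [395. 221.]
-0.2 ......................#...... [395. 222.]
-0.1 .....................#....... [395. 224.]
0.0 .#..................#........ [395. 225.]
0.1 #.................#.......... [394. 227.]
0.2 #................#........... [395. 228.]
0.3 ............................. [395. 230.]
0.4 #............................ [395. 232.]
0.5 ..............#.............. [395. 234.]
0.6 ............#####.....#####.# [396. 235.]
0.7 ...........####.............. [397. 237.]
0.8 ............................. [397. 239.]
0.9 ............................. [398. 240.]
1.0 ............................. [399. 242.]
1.1 ............................. [400. 244.]
1.2 ............................. [401. 245.]
1.3 #............................ [402. 247.]
1.4 ............................. [403. 248.]
```

move_arm(steps=[0, 0, 0, 0.0002, 0.0031, -0.0054, 0.2, 0, 0, 0, 0.0004, 0.0061, -0.008, 0.2, 0, 0, 0, 0.0006, 0.0094, -0.0104, 0.2, 0, 0, 0, 0.0008, 0.0129, -0.0123, 0.2, 0, 0, 0, 0.001, 0.0165, -0.014, 0.2, 0, 0, 0, 0.0012, 0.0185, -0.0146, 0.2, 0, 0, 0, 0.0013, 0.0203, -0.0152, 0.2, 0, 0, 0, 0.0014, 0.0222, -0.0157, 0.2, 0, 0, 0, 0.0014, 0.0222, -0.0157, 0.2, 0, 0, 0, 0.0014, 0.0222, -0.0157, 0.2])

```text
clock: 14.8
position: [0.5804, 0.1402, 0.0693]
ee_rot: [-0.262, 0.674, 0.632, 0.279]
contact_force: [-1.0, 0.3, -0.7]
width: 0.0512
gripper_force: 0.1
```

Run:
```python
from h import *
w=snap('wrist','w8');b=snap('scene','s8');s=manip.get_state();print(s['position'],s['contact_force'])
ringscore(b)
for ph in np.arange(.8,1.5,.1):
  o=np.array([-.063*.04*np.cos(ph),-.998*.04*np.cos(ph),-.04*np.sin(ph)]);c=np.array([.582,.1615,.098])+o
  print(ph.round(2),proj(w,[c-[.021,0,0],c,c+[.021,0,0]]).round(1).tolist())
for v in range(210,290,4): print(v,[w['pixels'][v,u].tolist() for u in (270,275,280,360,365,370)])
```

```text
[0.58045722 0.14011144 0.06932067] [0.55771464 0.59101929 0.27361412]
-0.3 ............................. [395. 221.]
-0.2 ......................#...... [395. 222.]
-0.1 .....................#....... [395. 224.]
0.0 ....................#........ [395. 225.]
0.1 ..................##......... [394. 227.]
0.2 #................#........... [395. 228.]
0.3 ............................. [395. 230.]
0.4 #............................ [395. 232.]
0.5 ..............#.............. [395. 234.]
0.6 ............................. [396. 235.]
0.7 #..........###............... [397. 237.]
0.8 ............................. [397. 239.]
0.9 ............................. [398. 240.]
1.0 ............................. [399. 242.]
1.1 ............................. [400. 244.]
1.2 ............................. [401. 245.]
1.3 ##....................######. [402. 247.]
1.4 ................#............ [403. 248.]
0.8 [[269.7, 307.1], [320.9, 303.9], [371.7, 300.5]]
0.9 [[270.9, 300.8], [320.9, 297.6], [370.4, 294.3]]
1.0 [[272.0, 294.0], [320.8, 290.9], [369.2, 287.8]]
1.1 [[273.1, 286.8], [320.8, 283.8], [36
[... 1353 characters left out ...]
40, 64, 98], [43, 67, 101]]
262 [[79, 137, 171], [80, 137, 172], [42, 75, 99], [41, 74, 95], [43, 80, 104], [60, 106, 137]]
266 [[83, 142, 177], [83, 142, 177], [40, 73, 96], [40, 72, 94], [56, 98, 126], [55, 98, 126]]
270 [[47, 85, 112], [50, 88, 116], [48, 85, 113], [43, 76, 102], [42, 74, 101], [41, 74, 100]]
274 [[63, 98, 145], [71, 108, 157], [72, 109, 158], [44, 68, 104], [42, 66, 100], [44, 68, 102]]
278 [[62, 98, 144], [67, 104, 151], [70, 108, 157], [42, 66, 102], [42, 66, 100], [43, 66, 100]]
282 [[62, 98, 144], [68, 104, 152], [71, 109, 158], [42, 67, 103], [42, 66, 101], [42, 66, 100]]
286 [[63, 98, 144], [68, 104, 153], [70, 108, 158], [44, 69, 104], [42, 66, 101], [41, 65, 99]]
```

move_arm(steps=[0, 0, 0, 0, 0.001, -0.0002, 0.2, 0, 0, 0, 0, 0.0015, -0.0003, 0.2, 0, 0, 0, 0, 0.002, -0.0004, 0.2, 0, 0, 0, 0, 0.0025, -0.0004, 0.2, 0, 0, 0, 0.0001, 0.003, -0.0005, 0.2, 0, 0, 0, 0.0001, 0.0035, -0.0005, 0.2, 0, 0, 0, 0.0001, 0.004, -0.0005, 0.2, 0, 0, 0, 0.0001, 0.004, -0.0005, 0.2, 0, 0, 0, 0.0001, 0.004, -0.0005, 0.2, 0, 0, 0, 0.0001, 0.004, -0.0005, 0.2])

```text
clock: 15.9
position: [0.5807, 0.1437, 0.0686]
ee_rot: [-0.261, 0.674, 0.632, 0.279]
contact_force: [0.1, -3.4, -0.1]
width: 0.0511
gripper_force: 1.5
```

move_arm(steps=[0, 0, 0, 0, -0.01, 0.001, 0.2, 0, 0, 0, 0, -0.025, 0.01, 0.2, 0, 0, 0, 0, -0.05, 0.035, 0.2, 0, 0, 0, 0, -0.08, 0.065, 0.2, 0, 0, 0, 0, -0.11, 0.1, 0.2, 0, 0, 0, 0, -0.12, 0.12, 0.2, 0, 0, 0, 0, -0.12, 0.12, 0.2, 0, 0, 0, 0, -0.12, 0.12, 0.2, 0, 0, 0, 0, -0.12, 0.12, 0.2, 0, 0, 0, 0, -0.12, 0.12, 0.2])

```text
clock: 16.9
position: [0.5797, 0.025, 0.1876]
ee_rot: [-0.263, 0.674, 0.632, 0.278]
contact_force: [-0.4, 1.5, 0.2]
width: 0.0509
gripper_force: 0.0
```

Run:
```python
from h import *
w=snap('wrist','w9');b=snap('scene','s9');s=manip.get_state();print(s['position'],s['contact_force'])
ringscore(b)
x,y=proj(w,[.58,.155,.09])[0].astype(int);print(x,y)
print(np.abs(load('top0')['pixels'].astype(int)-manip.get_image('top')['pixels'])[100:150,215:310].max())
y0=max(0,min(y-50,300));x0=max(0,x-40)
cv2.imwrite('pics/f.png',np.hstack([cv2.resize(b['pixels'][190:290,350:430],(400,500),interpolation=cv2.INTER_CUBIC),cv2.resize(w['pixels'][y0:y0+100,x0:x0+80],(400,500),interpolation=cv2.INTER_CUBIC)]))
```

```text
[0.58005276 0.02492403 0.18787148] [-0.81422374 -0.39979411 -0.11490391]
-0.3 ............................. [395. 221.]
-0.2 ......................#...... [395. 222.]
-0.1 .....................#....... [395. 224.]
0.0 .#..................#........ [395. 225.]
0.1 #.................#.......... [394. 227.]
0.2 #................#........... [395. 228.]
0.3 ............................. [395. 230.]
0.4 #............................ [395. 232.]
0.5 ..............#.............. [395. 234.]
0.6 ............................. [396. 235.]
0.7 ...........###............... [397. 237.]
0.8 ............................. [397. 239.]
0.9 ............................. [398. 240.]
1.0 ............................. [399. 242.]
1.1 ............................. [400. 244.]
1.2 ............................. [401. 245.]
1.3 #..............#......#...#.. [402. 247.]
1.4 ................#.....#..##.. [403. 248.]
310 155
115
```

View pics/f.png

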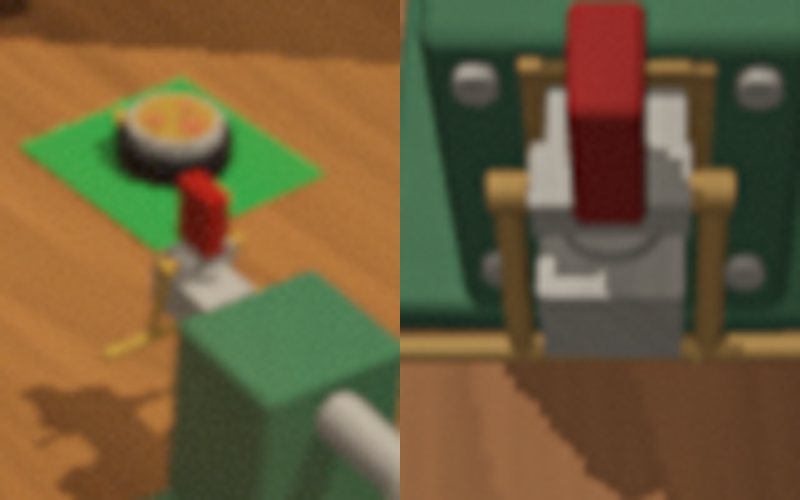

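Run:
```python
from h import *
w=load('w9')
for ph in (1.2,1.3,1.35,1.4,1.45):
  o=np.array([-.063*.04*np.cos(ph),-.998*.04*np.cos(ph),-.04*np.sin(ph)]);c=np.array([.582,.1615,.098])+o
  print(ph,proj(w,[c-[.03,-.0019,0],c+[.03,-.0019,0]]).round(1).tolist())
print('hinge',proj(w,[.582,.1615,.098]))
for u in (278,342): print(u,[(v,w['pixels'][v,u].tolist()) for v in range(168,182)])
```

```text
1.2 [[279.8, 181.0], [346.6, 180.9]]
1.3 [[280.2, 178.0], [346.4, 177.9]]
1.35 [[280.3, 176.4], [346.3, 176.3]]
1.4 [[280.5, 174.7], [346.2, 174.7]]
1.45 [[280.6, 173.0], [346.1, 173.0]]
hinge [[312.5191888  143.43771267]]
278 [(168, [36, 50, 29]), (169, [33, 46, 29]), (170, [31, 48, 53]), (171, [44, 76, 103]), (172, [65, 115, 150]), (173, [79, 136, 171]), (174, [77, 133, 167]), (175, [63, 112, 142]), (176, [48, 86, 113]), (177, [52, 86, 124]), (178, [61, 96, 142]), (179, [64, 99, 146]), (180, [63, 98, 144]), (181, [62, 97, 144])]
342 [(168, [40, 57, 35]), (169, [38, 53, 30]), (170, [35, 51, 38]), (171, [45, 77, 91]), (172, [67, 116, 147]), (173, [78, 134, 169]), (174, [73, 127, 161]), (175, [59, 105, 135]), (176, [44, 80, 105]), (177, [38, 64, 92]), (178, [39, 62, 95]), (179, [40, 64, 98]), (180, [40, 63, 97]), (181, [39, 63, 96])]
```

The wire centre is at v≈173.8, which gives φ≈1.42, so the ring is at its stop. The robot is clear of everything.

```bash
python3 -c "
from rig import manip
print(manip.sign_off())"
```

```text
the job is handed in; nothing more can be done
None
```

The job is done and handed in: the linchpin is seated in the drawbar's hole with its shoulder on the bar, the ring is swung over the bar's end down to its stop, and the robot has let go and backed clear, at about 17 s on the clock.

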